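# Shut, pin and squeeze the clamshell gluing jig

### The job

Swing the open half of the yellow clamshell jig shut round the green model tank, then take the red-headed pin from its wooden stand and push it fully down through the lined-up lug holes. Let go of the pin and pinch the two black pads between the fingers so that the halves are pressed firmly together, and finish while still holding that squeeze; leave the jars, boxes, tin, canister and wagon around it where they are.

Things in the scene. Friction and masses are not known exactly. Their poses are not given: they have to be found in the camera images.
- jig: Clamshell jig fixed to the table: dark base 150x80 mm, top at z 18; two yellow half shells, tops at z 72, on a vertical hinge round a green model tank 33 mm across, up to z 85. Origin under the tank's axis, at z 0 (table left of y = 0.02 m: z 7). x runs from pin lugs (-46) to hinge (+42); halves meet at y = 0, the fixed one at -y; the other swings out to +y. Shut: 54 across the pads.
- leaf (a joint): vertical hinge of the moving half: 0 = fully shut (hard stop), grows as it swings out toward jig +y, up to 1.3 rad; seen from above it opens clockwise about the hinge. Stiff with friction (about 0.06 N m): it stays where it is left.
- jig_hinge (a point): hinge axis, at jig x +42 mm, y 0, z 72 mm
- jig_hole (a point): centre of the pin hole's mouth on top of the upper lug, at jig x -46 mm, y 0, z 72 mm. Holes are 11 mm wide and vertical; lugs 25x25 mm: fixed ones at z 58 to 72 and 18 to 34 mm, the moving half's lug between them at z 38 to 54 mm; its hole lines up only when the half is shut.
- pad_fixed (a point): black squeeze pad on the outside of the fixed half, 38 mm along jig x, 42 mm tall (z 24 to 66 mm). This point: centre of its outer face, at jig (0, -27, 45) mm; the outer face looks to its own -y
- pad_leaf (a point): the same black pad on the outside of the moving half; this point: centre of its outer face, 42 mm from the hinge axis along the half and 27 mm off its meeting plane (jig (0, +27, 45) mm when shut); the outer face looks to its own +y
- pin: steel pin with red head, 60 g, standing upright in its stand at first. Origin: tip of the shank; z runs up to the head. Shank 8 mm across, 52 mm long, tapered tip; collar 18 mm across from 52 to 56 mm; red grip 16 mm across from 56 to 74 mm. Fully home, the collar rests on the upper lug, tip at z 20 mm.
- pin_tip (a point): tip of the pin's shank
- pin_stand: fixed wooden block 50x50 mm, 62 mm tall, with an 11 mm hole in the middle in which the pin stands up to its collar (pin tip at z 10 mm). Origin: centre of its underside, at z 0
- paint_jar_green: small paint jar with green band and white lid, 35 mm across, 45 tall, bystander; origin under its centre
- paint_jar_brown: small paint jar with brown band and white lid, 35 mm across, 45 tall, bystander; origin under its centre
- box_car: dark red model box car, 49x153x66 mm, bystander; origin under its centre
- lamp_box: small brown card box, 50x70x22 mm, bystander; origin under its centre
- film_can: black film canister, 35 mm across, 54 tall, bystander; origin under its centre
- nail_tin: flat brown tin, 64x98x28 mm, bystander; origin under its centre

How it is judged (in metres and radians):
On the way, in this order (a step that is already met when the one before it is completed fails the run):
1. the moving half is swung shut while the pin is still out (value of joint leaf below 0.05 rad and horizontal distance between pin_tip and jig_hole above 0.03 m), for 0.2 s.
2. the pin is fully down through the lug holes of both shut halves (z of pin_tip in the frame of jig below 0.024 m and horizontal distance between pin_tip and jig_hole below 0.005 m and angle between the z axis of pin and the z axis of jig, either way round below 0.1 rad and value of joint leaf below 0.06 rad), for 0.2 s.
At the end, for the whole second after the job is handed in: The pin is home (tip within 4 mm of its seated height, within 5 mm of the hole axis, upright within 0.1 rad), the halves are shut within 0.03 rad, the pin is let go, and the fingers press on both black pads (jig_c0 and leaf_c0) with more than 5 N each (z of pin_tip in the frame of jig below 0.024 m and horizontal distance between pin_tip and jig_hole below 0.005 m and angle between the z axis of pin and the z axis of jig, either way round below 0.1 rad and value of joint leaf below 0.03 rad and contact force between the fingers and jig_c0 above 5 N and contact force between the fingers and leaf_c0 above 5 N and contact force between the fingers and pin below 0.5 N); the arm keeps its last pose, push and grip.
It fails at once if a bystander is shifted by more than 30 mm (distance of any of paint_jar_green, paint_jar_brown, box_car, lamp_box, film_can, nail_tin from where it was at the start of the episode above 0.03 m).
It also fails if it takes over 66 s, if anything falls off the work surface, if the arm or the gripper's body presses on something with over 40 N, if the wrist force passes 120 N, or if a joint passes its speed limit or range.

### The arm

A 6-joint arm with a two-finger parallel gripper is mounted at the origin on the work surface; the furniture and walls round the work are solid. World frame = base frame: x ahead of the robot, y to its left, z up, the work surface at z = 0. Lengths are in mm, angles in rad, forces in N, time in s.
With the tool pointing down it reaches from about 300 to 775 mm from the base axis. Payload 14.6 kg.
Tool frame: the origin (TCP) lies between the finger pads; the fingertips stand manip.tip_reach ahead of it and the grasp point (between the pads) lies 5 mm behind it (manip.tip_reach is the distance from the TCP to the fingertips, in mm); z points along the fingers, y is the line along which they close (so a half turn about z gives the same grasp; the last joint's range is limited). The gripper opens to 94 mm and grips with 3 to 60 N. Pads are 16 mm wide; open, the fingers measure 119 mm over their backs; the gripper's body (75 mm by 177 mm) begins 78 mm behind the grasp point.
Start: joints at [-1.416, 0.3, 1.521, -0, 1.321, -0.067], TCP at [120.986, -536.518, 219.446] pointing down, gripper open.
Joint ranges: [-3.03, 3.03], [-0.79, 2.21], [0.23, 2.52], [-1.04, 4.18], [0, 3.07], [-2.55, 2.55]. Speed limits (rad/s): [2.22, 2.22, 2.57, 3.14, 3.14, 3.14].

### API

Orientations are given as [roll, pitch, yaw] about the fixed x, y, z axes, in that order (R = Rz(yaw) Ry(pitch) Rx(roll)).
In Python, from cell import manip gives the robot as it stands. The module is installed in compiled form; this text tells all that it offers.
- The arm moves only by the shell command python3 -m creep 'ROWS' [FORCE]. ROWS is JSON, a list of rows, each a list of 3 entries, a list of its own where there are three numbers: the opening, from -1 (shut) to 1 (fully open), then the shift along the tool's x, y, z in cm, then the turn about the tool's z in units of 5 degrees (1.0 is 5 degrees). In form: [[grip, [tx, ty, tz], roll], ...]. A call has 1 to 12 rows; each row is the pose to reach, as a shift and turn from the pose commanded when the call began, along the tool's axes at that moment; what a row does not reach only later rows make up. A row lasts 1/10 s, in which the tool goes at most 50 mm and 8.59 degrees, less where a joint would pass 70% of its speed; a pose out of reach is approached as far as the arm can. A call with a gripper value outside its range is refused whole. The fingers move at their own pace and stop on an object; FORCE is the grip in N (left out, the last holds). Time passes only in rows, so rows that repeat a pose let the fingers close. It gives the time, the measured TCP pose, the force, the opening and the grip force at its end, in the units of the state.
- manip.read_state(): the state, without advancing time (a new reading comes with each control period).
- manip.camera(name): name is "scene" or "top" or "wrist"; returns the picture (480x640x3 uint8, red, green, blue); there is no depth.
- manip.camera_params(name): a dict with "fovy" (degrees; the focal length in pixels is half the picture's height over the tangent of half this angle, whatever the lens; pixels are square), "cx", "cy" (the principal point, pixels), "origin" and "attitude" of the camera in the world. Camera axes: x right, y down, z forward; pixel columns grow to the right and rows downward; lengths in mm; the calibration is good to about 2 mm. A picture is of the moment at which its call begins: read the wrist's pose just before it. camera_params takes no time and is no camera call; for the wrist camera it gives the pose at the moment of the call.
- manip.sign_off(): hands the job in; it is judged then, once.
The state is a dict: "clock": time; "joints": joint angles; "qd": joint speeds; "effort": joint torques, N m; "eef_pos": TCP position; "eef_rot": TCP orientation; "wrist_force": force on the tool from outside, world axes, zero at the start; "moment": the same for the moment, N m; "finger_gap": finger opening in mm; "finger_force": force on a finger pad.
Only numpy, scipy, OpenCV 4.12 (cv2) and the standard library are available. Lean on these libraries where they do the work, as an engineer would, in place of code of your own. Each camera call takes 0.05 s, during which the arm holds its last target. There are 200 camera calls.

## Working session

There is one attempt and no reset: what is moved stays moved. The work goes in short steps, Python scripts to look and compute and a shell command to move; the robot and the scene stay as the last step left them, time stands still between calls to the robot, and variables do not carry over. Pictures are saved under pics/ and viewed, at most 10 in all, crops included, and the job is handed in when it is done.

```bash
mkdir -p pics
python3 - <<'E'
from cell import manip
import cv2,numpy as np
print(manip.tip_reach, manip.read_state())
for n in("top","scene"):
    p=manip.camera_params(n);print(n,p)
    cv2.imwrite(f"pics/{n}0.png",manip.camera(n)[:,:,::-1])
E
```

```text
14.0 {'clock': 0.0, 'joints': array([-1.41559198e+00,  3.00451601e-01,  1.52159513e+00, -5.10476521e-06,
        1.32068039e+00, -6.66237547e-02]), 'qd': array([-0.00022345, -0.00104164, -0.00120884, -0.00141144, -0.00270795,
       -0.00204938]), 'effort': array([ 3.97178010e-03, -5.31796753e+01, -3.52732015e+01,  7.09800725e-02,
        2.44419841e-02, -9.05893148e-05]), 'eef_pos': array([ 120.95209252, -536.28180644,  218.89107017]), 'eef_rot': array([-3.14046037e+00, -7.05932945e-05,  2.21829333e-01]), 'wrist_force': array([ 0.6062367 , -0.58257841,  0.47838445]), 'moment': array([-0.01072324, -0.00706347,  0.03374271]), 'finger_force': 0.0, 'finger_gap': 94.1285736450396}
top {'fovy': 48.31723762186335, 'cx': 316.7351264579988, 'cy': 228.23656497394265, 'origin': array([-506.0922063 , -432.97459758, 1533.3589649 ]), 'attitude': array([-2.47890832,  0.00831737, -1.24774583])}
scene {'fovy': 50.90668920813641, 'cx': 319.13417089658174, 'cy': 238.7625199063808, 'origin': array([ -19.75271405, -855.23191501, 1015.63389091]), 'attitude': array([-2.32773669, -0.00426057, -0.61787383])}
```

View pics/top0.png

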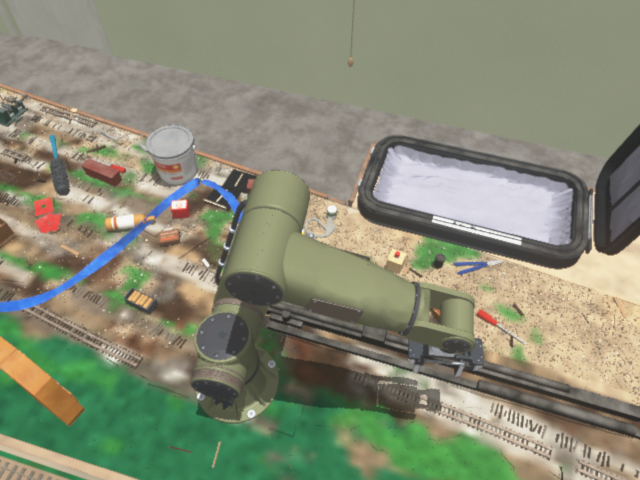

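View pics/scene0.png

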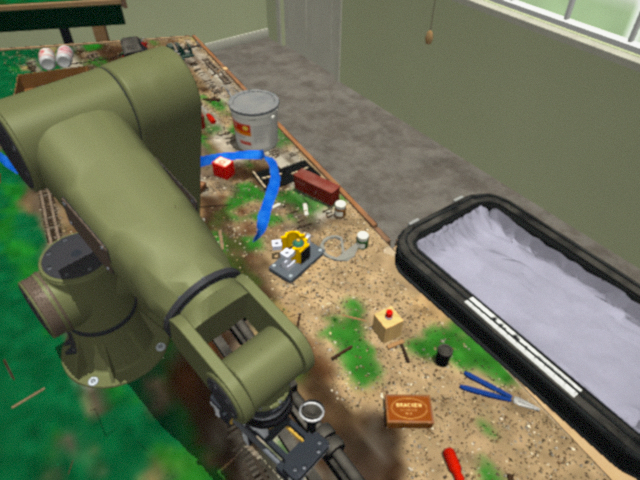

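The scene view shows the jig at about (297,255) with the arm hiding it in the top view. The pin stand is at (388,325) with its red head at (389,313), and the jars are at (340,208) and (362,239). Next I'll cast rays and zoom in.

```bash
cat > h.py <<'E'
import numpy as np,cv2
from scipy.spatial.transform import Rotation as Ro
from cell import manip
def ray(p,u,v):
    f=240/np.tan(np.radians(p["fovy"])/2)
    d=np.array([(u-p["cx"])/f,(v-p["cy"])/f,1.])
    return np.array(p["origin"]),Ro.from_euler('xyz',p["attitude"]).as_matrix()@d
def onz(p,u,v,z):
    o,d=ray(p,u,v);return o+d*(z-o[2])/d[2]
def two(p,a,q,b):
    o1,d1=ray(p,*a);o2,d2=ray(q,*b)
    s=np.linalg.lstsq(np.c_[d1,-d2],o2-o1,rcond=None)[0]
    x,y=o1+d1*s[0],o2+d2*s[1];return (x+y)/2,np.linalg.norm(x-y)
def pix(p,X):
    f=240/np.tan(np.radians(p["fovy"])/2)
    c=Ro.from_euler('xyz',p["attitude"]).as_matrix().T@(np.array(X)-p["origin"])
    return f*c[0]/c[2]+p["cx"],f*c[1]/c[2]+p["cy"]
E
python3 - <<'E'
from h import *
p=manip.camera_params("scene");im=cv2.imread("pics/scene0.png")
for n,u,v,z in(("pinhead",389,313,80),("jig",297,250,72),("jar1",340,208,45),("jar2",362,239,45),("can",443,354,30),("tin",409,408,28),("lampbox?",222,168,20)):print(n,onz(p,u,v,z).round())
print("pin top-cam",onz(manip.camera_params("top"),397,254,80).round())
c=manip.camera_params("wrist");print(c)
cv2.imwrite("pics/s_crop.png",cv2.resize(im[150:350,190:450],None,fx=3,fy=3,interpolation=cv2.INTER_CUBIC))
E
```

```text
pinhead [ 544. -350.   80.]
jig [489. -45.  72.]
jar1 [708.  53.  45.]
jar2 [677. -90.  45.]
can [ 597. -485.   30.]
tin [ 443. -538.   28.]
lampbox? [528. 473.  20.]
pin top-cam [ 546. -349.   80.]
{'fovy': 58.51217163012367, 'cx': 316.2119903179269, 'cy': 237.93439830985878, 'origin': array([ 203.45520714, -517.1984342 ,  384.30736102]), 'attitude': array([ 2.84878167e+00,  6.60168543e-04, -1.34869392e+00])}
```

View pics/s_crop.png

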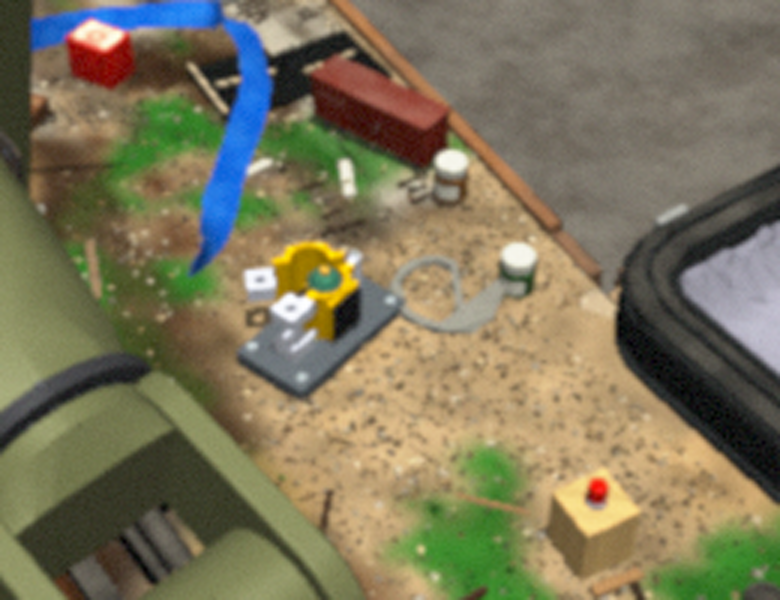

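The crop shows the fixed lug at (293,305), the moving lug at (260,283), the hinge at about (350,258) and the black fixed pad at (345,310), facing the lower right. The open half swings away to the upper left.

Run:
```python
from h import *
p=manip.camera_params("scene")
g=lambda a,b,z:onz(p,190+a/3,150+b/3,z)
L=g(293,305,72);H=g(350,258,72);T=g(323,270,85);M=g(260,283,54)
print(L,H,T,M,H-L,np.degrees(np.arctan2(*(H-L)[[1,0]])))
for c in((240,357),(305,397),(403,303)):print(g(*c,18))
s=manip.read_state();R=Ro.from_euler('xyz',s["eef_rot"]).as_matrix();print(R.T@(np.array([440,-60,300])-s["eef_pos"]))
```

```text
[465.08706766 -35.89630899  72.        ] [540.65802025 -14.65682675  72.        ] [504.34982983 -25.31714792  85.        ] [465.13704283  21.10350019  54.        ] [75.57095259 21.23948223  0.        ] 15.698205027376146
[417.6538317  -17.45338172  18.        ]
[439.24329421 -91.60942861  18.        ]
[578.45845427 -46.06585359  18.        ]
[ 415.99830421 -394.5489518   -80.5982866 ]
```

```bash
python3 -m creep '[[1,[4.8,-4.1,-4],0],[1,[9.6,-8.2,-8],0],[1,[14.4,-12.3,-8],0],[1,[19.2,-16.4,-8],0],[1,[24,-20.5,-8],0],[1,[28.8,-24.6,-8],0],[1,[33.6,-28.7,-8],0],[1,[38.4,-32.8,-8],0],[1,[43.2,-37,-8],0],[1,[48,-41.5,-8],0],[1,[48,-41.5,-8],0],[1,[48,-41.5,-8],0]]' 20
python3 - <<'E'
from h import *
s=manip.read_state();print(s["clock"],s["eef_pos"],s["eef_rot"],s["joints"])
np.save("wp1.npy",manip.camera_params("wrist"),allow_pickle=True);print(manip.camera_params("wrist"))
cv2.imwrite("pics/w1.png",manip.camera("wrist")[:,:,::-1])
cv2.imwrite("pics/top1.png",manip.camera("top")[:,:,::-1])
E
```

```text
clock: 1.3
eef_pos: [468.2, -66.3, 299.1]
eef_rot: [3.142, 0.0, 0.222]
wrist_force: [0.9, -1.3, 0.5]
finger_gap: 93.9
finger_force: 0.0
1.3 [468.22372834 -66.30470692 299.0887943 ] [3.14153410e+00 4.27737572e-05 2.21940800e-01] [-2.18108014e-01  7.29711381e-02  1.60502957e+00 -7.16033703e-05
  1.46360570e+00  1.13075517e+00]
{'fovy': 58.51217163012367, 'cx': 316.2119903179269, 'cy': 237.93439830985878, 'origin': array([550.70004579, -46.99210009, 464.43606546]), 'attitude': array([ 2.84868505e+00, -4.03481682e-04, -1.34852761e+00])}
```

View pics/w1.png

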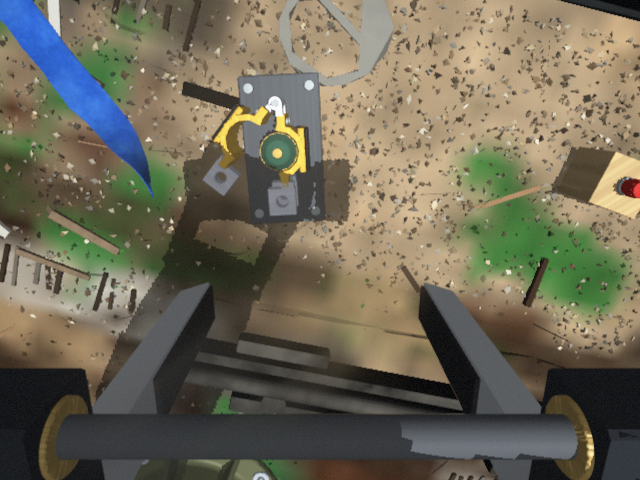

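The wrist view shows the jig with its hinge at (275,105), fixed lug hole (283,201), moving lug hole (221,178) and tank knob (278,153). The four base screws are near (248,87), (310,85), (259,213) and (316,210), and the pin head is at (630,187).

```bash
cat > jig.py <<'E'
from h import *
p=np.load("wp1.npy",allow_pickle=True).item()
E
python3 - <<'E'
from jig import *
im=cv2.imread("pics/w1.png")
for n,c,z in(("hinge",(275,105),72),("hole",(283,201),72),("mhole",(221,178),54),("tank",(278,153),85),("s1",(248,87),18),("s2",(310,85),18),("s3",(259,213),18),("s4",(316,210),18),("pin",(630,187),84)):print(n,onz(p,*c,z).round(1))
# base corners by dark mask? lug contours: refine holes
g=cv2.cvtColor(im,cv2.COLOR_BGR2GRAY)
out=cv2.resize(im[60:240,180:345],None,fx=3.3,fy=3.3,interpolation=cv2.INTER_CUBIC)
cv2.imwrite("pics/w1c.png",out)
t=cv2.imread("pics/top1.png");h=cv2.cvtColor(t,cv2.COLOR_BGR2HSV)
m=cv2.inRange(h,(0,170,120),(8,255,255))|cv2.inRange(h,(172,170,120),(180,255,255))
n,l,st,ce=cv2.connectedComponentsWithStats(m)
q=manip.camera_params("top")
for i in range(1,n):
  if st[i,4]>8:print(st[i],ce[i],onz(q,*ce[i],75))
m=cv2.inRange(cv2.cvtColor(im,cv2.COLOR_BGR2HSV),(0,170,100),(8,255,255));n,l,st,ce=cv2.connectedComponentsWithStats(m)
for i in range(1,n):
  if st[i,4]>8:print("w",st[i],ce[i],onz(p,*ce[i],75))
E
```

```text
hinge [545.8 -11.3  72. ]
hole [463.6 -35.1  72. ]
mhole [468.5  28.   54. ]
tank [507.3 -22.8  85. ]
s1 [555.9  22.8  18. ]
s2 [571.2 -36.3  18. ]
s3 [433.1 -11.   18. ]
s4 [449.7 -69.8  18. ]
pin [ 547.2 -336.1   84. ]
[112 165  12   7  29] [118.37931034 168.06896552] [609.77866299 749.63195989  75.        ]
[ 36 207  14   7  64] [ 41.78125 209.875  ] [342.44881736 899.79919417  75.        ]
[ 41 221  16  11  93] [ 48.         226.51612903] [285.02008792 832.25012336  75.        ]
[479 311  17  13  85] [486.32941176 316.65882353] [ 405.79303734 -661.02634849   75.        ]
w [630 180  10  18 105] [636.01904762 189.7047619 ] [ 546.02672483 -349.35968613   75.        ]
```

View pics/w1c.png

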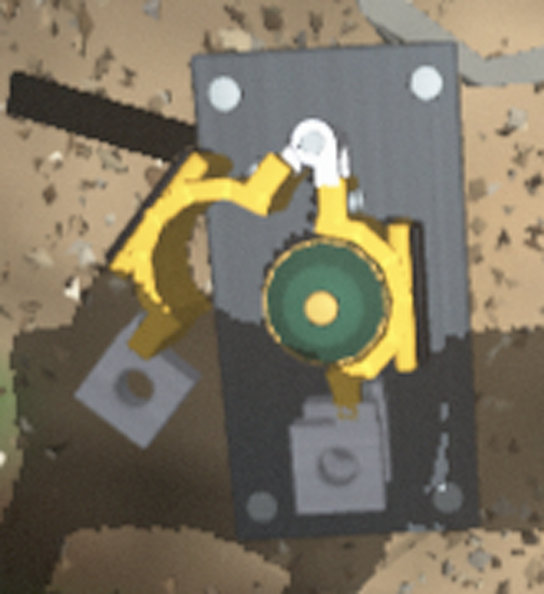

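Screws, hinge, hole and tank agree: jig origin is about (507.3, -22.6), yaw 0.27, leaf about 0.73 rad open (hinge to moving hole measures 88.5 mm, as it should). The closed fingers will push the moving lug round its arc.

```bash
cat >> h.py <<'E'
O=np.array([507.3,-22.6,0]);YAW=0.27
JR=Ro.from_euler('z',YAW).as_matrix()
def J(x,y,z):return O+JR@np.array([x,y,z])
def go(*ts):
    s=manip.read_state();R=Ro.from_euler('xyz',s["eef_rot"]).as_matrix()
    print("clock",s["clock"],"pos",s["eef_pos"].round(1),"jig",(JR.T@(s["eef_pos"]-O)).round(1),"roll units",((s["eef_rot"][2]-YAW)/np.radians(5)).round(2))
    for t in ts:print((R.T@(np.array(t)-s["eef_pos"])/10).round(2))
E
python3 -c "
from h import *
go(J(2,98,120),J(2,98,47))"
```

```text
clock 1.4 pos [469.2 -64.3 298.5] jig [-47.8 -30.  298.5] roll units -0.49
[  4.44 -12.99  17.86]
[  4.44 -12.98  25.16]
```

```bash
python3 -m creep '[[-1,[1,-3.2,4.4],-0.5],[-1,[2,-6.5,8.8],-0.5],[-1,[3.3,-9.7,13.2],-0.5],[-1,[4.4,-13,17.5],-0.5],[-1,[4.4,-13,17.8],-0.5],[-1,[4.4,-13,17.8],-0.5],[-1,[4.4,-13,17.8],-0.5],[-1,[4.4,-13,17.8],-0.5]]' && python3 -c "
from h import *
go(J(2,98,47),J(-7,80,47))"
```

```text
clock: 2.2
eef_pos: [482.4, 67.2, 122.5]
eef_rot: [3.141, -0.002, 0.264]
wrist_force: [0.3, 0.7, 0.3]
finger_gap: 33.7
finger_force: 0.0
clock 2.2 pos [482.4  67.2 122.5] jig [ -0.   93.2 122.5] roll units -0.06
[ 0.18 -0.49  7.55]
[-0.71  1.32  7.55]
```

```bash
python3 -m creep '[[-1,[0,0,0],0],[-1,[0,0,2.5],0],[-1,[0,0,5],0],[-1,[0,0,7.2],0],[-1,[0,0,7.2],0],[-1,[0,0,7.2],0],[-1,[0,0,7.2],0]]' && python3 -c "
from h import *
go(J(2,98,47),J(-7,80,47))
cv2.imwrite('pics/w2.png',manip.camera('wrist')[:,:,::-1])"
```

```text
clock: 2.9
eef_pos: [482.6, 68.0, 50.6]
eef_rot: [3.141, -0.002, 0.265]
wrist_force: [1.0, 0.7, 1.1]
finger_gap: 0.4
finger_force: 0.0
clock 2.9 pos [482.6  68.   50.6] jig [ 0.4 93.9 50.6] roll units -0.06
[ 0.16 -0.41  0.36]
[-0.73  1.39  0.36]
```

View pics/w2.png

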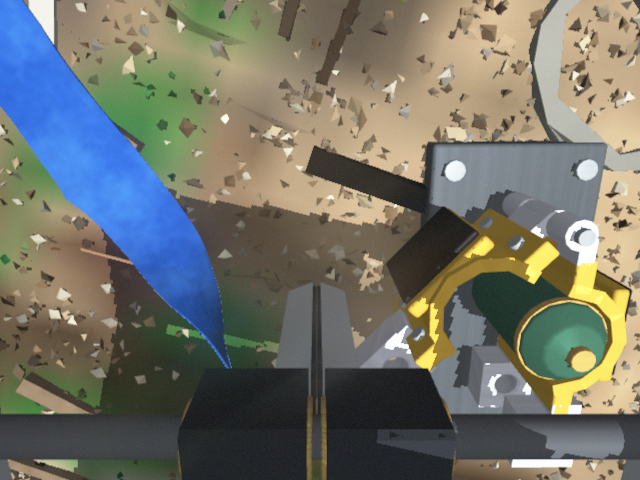

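Closed fingers are down beside the moving lug (tips at (317,290), lug at about (390,350)) and not touching. Now push along the arc.

```bash
python3 -m creep '[[-1,[-0.7,1.3,0.2],0],[-1,[-1.4,2.1,0.3],0],[-1,[-2.1,2.8,0.3],0],[-1,[-2.7,3.8,0.3],0],[-1,[-3.2,4.7,0.3],0],[-1,[-3.5,5.4,0.3],0],[-1,[-3.7,6.1,0.3],0],[-1,[-3.8,6.6,0.3],0],[-1,[-3.8,6.9,0.3],0],[-1,[-3.8,7,0.3],0],[-1,[-3.8,7,0.3],0]]' && python3 -c "
from h import *
go(J(-38,25,47))"
```

```text
clock: 4.05
eef_pos: [463.1, -8.6, 46.1]
eef_rot: [-3.14, 0.001, 0.266]
wrist_force: [-3.8, 8.6, 5.5]
finger_gap: 0.3
finger_force: 4.6
clock 4.05 pos [463.1  -8.6  46.1] jig [-38.9  25.3  46.1] roll units -0.05
[ 0.09  0.03 -0.09]
```

Force came up at the expected spot (y 25.3 against 25 planned), so the leaf is at its stop. Back off, lift, and go over the pin.

```bash
python3 -m creep '[[-1,[0,-1,0],0],[-1,[0,-2,0],0],[-1,[0,-2,-5],0],[0,[0,-2,-10],0],[0,[0,-2,-15],0],[0,[0,1.5,-15],0],[0,[0,1.5,-15],0]]' && python3 -c "
from h import *
go((545,-349,200))"
```

```text
clock: 4.75
eef_pos: [468.3, -25.2, 197.4]
eef_rot: [3.14, -0.003, 0.265]
wrist_force: [-1.0, -0.1, -0.7]
finger_gap: 29.2
finger_force: 0.0
clock 4.75 pos [468.3 -25.2 197.4] jig [-38.3   7.9 197.4] roll units -0.06
[-1.06 33.26 -0.2 ]
```

```bash
python3 -m creep '[[0,[-0.1,4,0],0],[0,[-0.2,8,0],0],[0,[-0.4,12,0],0],[0,[-0.5,16,0],0],[0,[-0.6,20,0],0],[0,[-0.8,24,0],0],[0,[-1,28,0],0],[0,[-1,31,0],0],[0,[-1,33,0],0],[0,[-1,33.3,0],0],[0,[-1,33.3,0],0],[0,[-1,33.3,0],0]]'
python3 - <<'E'
from h import *
go((545,-349,200))
p=manip.camera_params("wrist");im=manip.camera("wrist")[:,:,::-1];cv2.imwrite("pics/w3.png",im)
m=cv2.inRange(cv2.cvtColor(im,cv2.COLOR_BGR2HSV),(0,170,90),(8,255,255));n,l,st,ce=cv2.connectedComponentsWithStats(m)
for i in range(1,n):
  if st[i,4]>50:print("w",st[i],ce[i],onz(p,*ce[i],80))
E
```

```text
clock: 5.95
eef_pos: [545.3, -346.4, 196.0]
eef_rot: [-3.141, 0.0, 0.266]
wrist_force: [-0.1, 0.7, -0.3]
finger_gap: 47.0
finger_force: 0.0
clock 5.95 pos [ 545.3 -346.4  196. ] jig [ -49.8 -322.2  196. ] roll units -0.04
[-0.09  0.25 -0.4 ]
w [588 380  50  34 906] [611.1799117  400.08278146] [ 478.65314959 -600.70591722   80.        ]
```

View pics/w3.png

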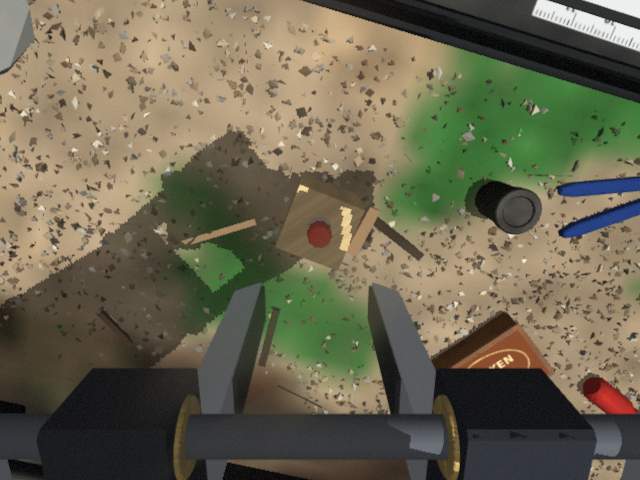

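The pin head is at (319,234), nearly centred between the open fingers and in the arm's shadow. The film can is at (510,207), and the tin is at the lower right.

Run:
```python
from h import *
p=manip.camera_params("wrist");im=cv2.imread("pics/w3.png")[200:270,270:380]
h=cv2.cvtColor(im,cv2.COLOR_BGR2HSV)
m=cv2.inRange(h,(0,150,50),(8,255,255))|cv2.inRange(h,(174,150,50),(180,255,255))
n,l,st,ce=cv2.connectedComponentsWithStats(m)
i=1+np.argmax(st[1:,4]);c=ce[i]+[270,200];print(st[i],c)
for z in(77,84):print(onz(p,*c,z))
X=onz(p,*c,80);go((X[0],X[1],110),(X[0],X[1],81.5))
```

```text
[ 37  21  24  26 465] [318.61075269 234.1483871 ]
[ 547.15641378 -347.10249387   77.        ]
[ 549.11694816 -346.52292639   84.        ]
clock 6.0 pos [ 545.3 -346.5  196.2] jig [ -49.8 -322.3  196.2] roll units -0.04
[0.25 0.11 8.62]
[ 0.25  0.11 11.47]
```

```bash
python3 -m creep '[[0.1,[0.2,0.15,4],0],[0.1,[0.2,0.15,8],0],[0.1,[0.2,0.15,10],0],[0.1,[0.2,0.15,11],0],[0.1,[0.2,0.15,11.4],0],[0.1,[0.2,0.15,11.4],0],[0.1,[0.2,0.15,11.4],0]]'
python3 - <<'E'
from h import *
go((547,-348,81.5))
cv2.imwrite("pics/w4.png",manip.camera("wrist")[:,:,::-1])
E
```

```text
clock: 6.7
eef_pos: [548.0, -349.0, 83.6]
eef_rot: [3.14, -0.001, 0.266]
wrist_force: [-0.0, -0.0, 0.1]
finger_gap: 51.6
finger_force: 0.0
clock 6.7 pos [ 548.  -349.    83.6] jig [ -47.8 -325.4   83.6] roll units -0.05
[-0.07 -0.12  0.21]
```

View pics/w4.png

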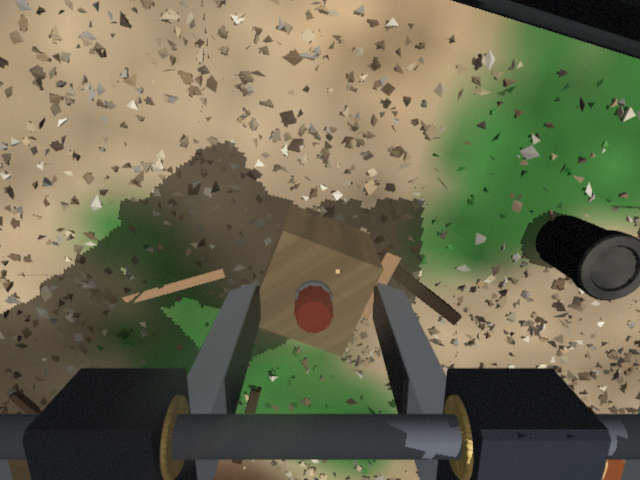

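The head is between the fingers, its top at (314,313) and the collar at (314,295). I'll check the fore-aft offset.

Run:
```python
from h import *
p=manip.camera_params("wrist");im=cv2.imread("pics/w4.png")[270:350,280:350]
h=cv2.cvtColor(im,cv2.COLOR_BGR2HSV)
m=cv2.inRange(h,(0,130,50),(8,255,255))|cv2.inRange(h,(174,130,50),(180,255,255))
n,l,st,ce=cv2.connectedComponentsWithStats(m);i=1+np.argmax(st[1:,4])
print(st[i]+[280,270,0,0,0],ce[i]+[280,270])
print("head top ctr",onz(p,314,313,84),"cyl ctr",onz(p,*(ce[i]+[280,270]),76))
for X in((548,-349,84),(548,-349,66)):print(pix(p,X))
```

```text
[ 294  286   39   47 1377] [312.89760349 309.21060276]
head top ctr [ 549.21488371 -347.07490813   84.        ] cyl ctr [ 546.99488188 -347.14414661   76.        ]
(np.float64(317.62081486146775), np.float64(316.5746286759442))
(np.float64(317.4237314509448), np.float64(298.67207095786097))
```

```bash
python3 -m creep '[[0,[0,-0.12,0.2],0],[-0.5,[0,-0.12,0.2],0],[-0.8,[0,-0.12,0.2],0],[-1,[0,-0.12,0.2],0],[-1,[0,-0.12,0.2],0],[-1,[0,-0.12,0.2],0],[-1,[0,-0.12,0.2],0],[-1,[0,-0.12,0.2],0]]' 30 && python3 -c "
from h import *
go()"
```

```text
clock: 7.55
eef_pos: [547.2, -347.6, 80.2]
eef_rot: [3.141, -0.0, 0.265]
wrist_force: [-0.1, -1.3, 0.0]
finger_gap: 15.1
finger_force: 31.6
clock 7.55 pos [ 547.2 -347.6   80.2] jig [ -48.3 -323.9   80.2] roll units -0.05
```

```bash
python3 -m creep '[[-1,[0,0,-3],0],[-1,[0,0,-6],0],[-1,[0,0,-9],0],[-1,[0,-4,-9.5],0],[-1,[0,-8,-9.5],0],[-1,[0,-12,-9.5],0],[-1,[0,-16,-9.5],0],[-1,[0,-20,-9.5],0],[-1,[0,-24,-9.5],0],[-1,[0,-27,-9.5],0],[-1,[0,-30,-9.5],0],[-1,[0,-31,-9.5],0]]' && python3 -m creep '[[-1,[0,0,0],0],[-1,[0,0,0],0],[-1,[0,0,0],0]]' && python3 -c "
from h import *
go(J(-46,0,160))
np.save('wp5.npy',manip.camera_params('wrist'),allow_pickle=True)
cv2.imwrite('pics/w5.png',manip.camera('wrist')[:,:,::-1])"
```

```text
clock: 8.75
eef_pos: [465.2, -46.5, 175.2]
eef_rot: [-3.141, -0.0, 0.267]
wrist_force: [-0.3, -0.7, -0.9]
finger_gap: 14.7
finger_force: 31.3
clock: 9.05
eef_pos: [466.1, -49.4, 175.1]
eef_rot: [3.142, 0.0, 0.264]
wrist_force: [0.5, -0.1, -0.2]
finger_gap: 15.4
finger_force: 31.3
clock 9.05 pos [466.1 -49.4 175.1] jig [-46.9 -14.9 175.1] roll units -0.06
[ 0.08 -1.49  1.51]
```

View pics/w5.png

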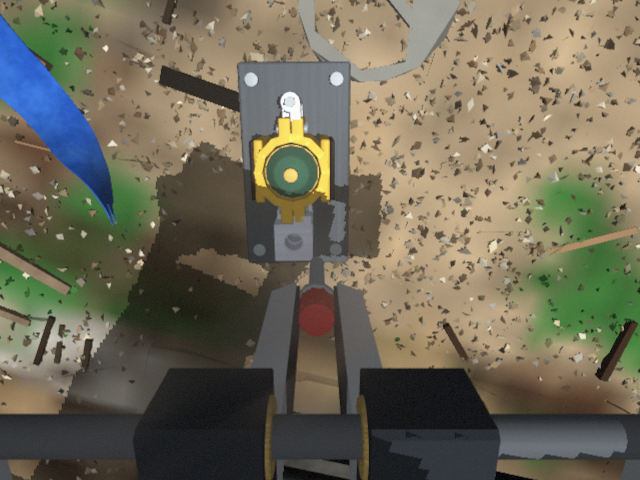

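The halves are shut. The hole is at (293,241), and the held pin's head is at (317,312) with its tip end near (317,257). Now get the sub-pixel tip and hole positions.

Run:
```python
from h import *
p=np.load("wp5.npy",allow_pickle=True).item();im=cv2.imread("pics/w5.png")
for c,z,n in(((293.5,241),72,"hole"),((290,102),72,"hinge"),((291,175),85,"tank"),((317,259),105,"tip")):
    X=onz(p,*c,z);print(n,X.round(1),"jig",(JR.T@(X-O)).round(1))
for c in((251,79),(336,78),(259,250),(335,249)):
    X=onz(p,*c,18);print(X.round(1),end=' ')
print(pix(p,(466.1,-49.4,105)),pix(p,J(-46,0,72)))
cv2.imwrite("pics/w5c.png",cv2.resize(im[205:285,260:360],None,fx=7,fy=7,interpolation=cv2.INTER_CUBIC))
```

```text
hole [463.7 -34.1  72. ] jig [-45.1   0.6  72. ]
hinge [547.3 -10.6  72. ] jig [41.8  0.9 72. ]
tank [507.3 -22.1  85. ] jig [ 0.1  0.5 85. ]
tip [466.9 -49.1 105. ] jig [-46.  -14.8 105. ]
[555.1  23.   18. ] [571.4 -34.8  18. ] [432.4 -11.   18. ] [448.9 -69.   18. ] (np.float64(317.1373229684483), np.float64(260.456617470462)) (np.float64(294.3945958821716), np.float64(242.28904146216303))
```

View pics/w5c.png

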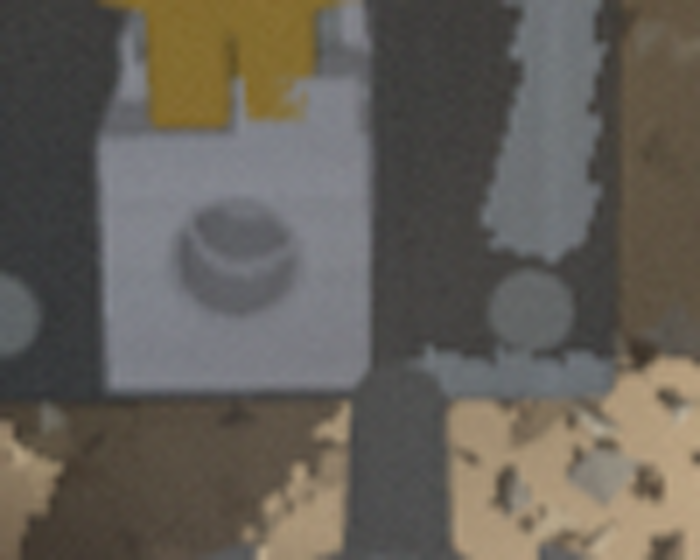

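```bash
python3 -m creep '[[-1,[0.1,-0.8,0],0],[-1,[0.13,-1.5,1],0],[-1,[0.13,-1.5,2],0],[-1,[0.13,-1.5,2.5],0],[-1,[0.13,-1.5,2.5],0],[-1,[0.13,-1.5,2.5],0],[-1,[0.13,-1.5,2.5],0],[-1,[0.13,-1.5,2.5],0]]'
python3 - <<'E'
from h import *
go((463.4,-34.5,147))
p=manip.camera_params('wrist');im=manip.camera('wrist')[:,:,::-1]
print(pix(p,(463.4,-34.5,72)))
cv2.imwrite('pics/w6.png',cv2.resize(im[200:360,220:420],None,fx=4,fy=3.7,interpolation=cv2.INTER_CUBIC))
E
```

```text
clock: 9.9
eef_pos: [463.3, -33.7, 150.4]
eef_rot: [3.141, -0.001, 0.265]
wrist_force: [-0.3, 0.9, -1.1]
finger_gap: 15.4
finger_force: 31.3
clock 9.9 pos [463.3 -33.7 150.4] jig [-45.4   1.  150.4] roll units -0.05
[-0.01  0.08  0.34]
(np.float64(318.3832730086399), np.float64(256.0025969265381))
```

View pics/w6.png

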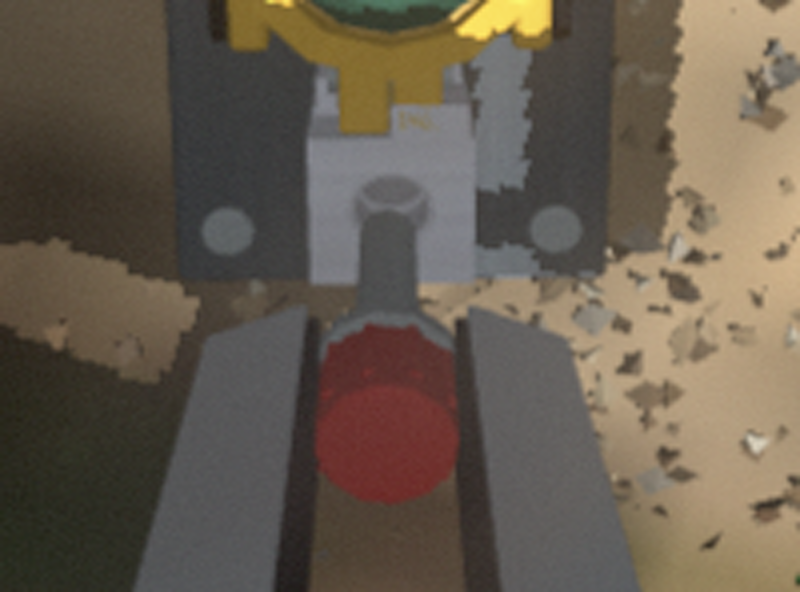

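The shank lies along column 387 of the crop and the hole centre is at 392, so the pin needs about 0.6 mm to the right; fore-aft is consistent. Going down.

```bash
python3 -m creep '[[-1,[0,0.07,0],0],[-1,[0,0.07,0.5],0],[-1,[0,0.07,1],0],[-1,[0,0.07,1.5],0],[-1,[0,0.07,2],0],[-1,[0,0.07,2],0],[-1,[0,0.07,2],0]]' && python3 -c "
from h import *
go((463.4,-34.5,90.2))"
```

```text
clock: 10.65
eef_pos: [463.3, -34.3, 130.0]
eef_rot: [-3.141, 0.0, 0.265]
wrist_force: [0.5, -0.2, 0.0]
finger_gap: 15.1
finger_force: 31.3
clock 10.65 pos [463.3 -34.3 130. ] jig [-45.5   0.4 130. ] roll units -0.05
[0.01 0.02 3.98]
```

```bash
python3 -m creep '[[-1,[0,0,0.6],0],[-1,[0,0,1.2],0],[-1,[0,0,1.8],0],[-1,[0,0,2.4],0],[-1,[0,0,2.9],0],[-1,[0,0,3.3],0],[-1,[0,0,3.6],0],[-1,[0,0,3.8],0],[-1,[0,0,3.9],0],[-1,[0,0,4],0],[-1,[0,0,4],0],[-1,[0,0,4],0]]' && python3 -c "
from h import *
go((463.4,-34.5,90.2))"
```

```text
clock: 11.85
eef_pos: [463.4, -34.3, 90.2]
eef_rot: [3.141, -0.0, 0.265]
wrist_force: [0.7, 0.1, -0.2]
finger_gap: 15.2
finger_force: 31.3
clock 11.85 pos [463.4 -34.3  90.2] jig [-45.4   0.4  90.2] roll units -0.05
[-0.    0.02  0.  ]
```

Went straight through. Press a touch more to feel the seat.

```bash
python3 -m creep '[[-1,[0,0,0.05],0],[-1,[0,0,0.1],0],[-1,[0,0,0.15],0],[-1,[0,0,0.15],0],[-1,[0,0,0.15],0]]' && python3 -c "
from h import *
go()"
```

```text
clock: 12.35
eef_pos: [463.6, -34.3, 90.0]
eef_rot: [3.141, -0.001, 0.265]
wrist_force: [-8.6, 1.7, 19.1]
finger_gap: 15.4
finger_force: 32.4
clock 12.35 pos [463.6 -34.3  90. ] jig [-45.3   0.4  90. ] roll units -0.05
```

```bash
python3 -m creep '[[-0.4,[0,0,-0.1],0],[-0.2,[0,0,-0.1],0],[-0.2,[0,0,-0.1],0],[0,[0,0,-2],0],[0.5,[0,0,-5],0],[1,[0,0,-7],0],[1,[2.5,0,-7],-0.05],[1,[4.55,0,-7],-0.05],[1,[4.55,0,-7],-0.05],[1,[4.55,0,-7],-0.05],[1,[4.55,0,-7],-0.05],[1,[4.55,0,-7],-0.05]]'
python3 - <<'E'
from h import *
go(J(0,0.3,45))
p=manip.camera_params('wrist');im=manip.camera('wrist')[:,:,::-1]
cv2.imwrite('pics/w7.png',im)
E
```

```text
clock: 13.55
eef_pos: [506.7, -22.6, 158.7]
eef_rot: [-3.142, 0.0, 0.27]
wrist_force: [-0.0, 0.8, 0.7]
finger_gap: 93.7
finger_force: 0.0
clock 13.55 pos [506.7 -22.6 158.7] jig [ -0.6   0.2 158.7] roll units -0.01
[ 6.000e-02 -1.000e-02  1.137e+01]
```

View pics/w7.png

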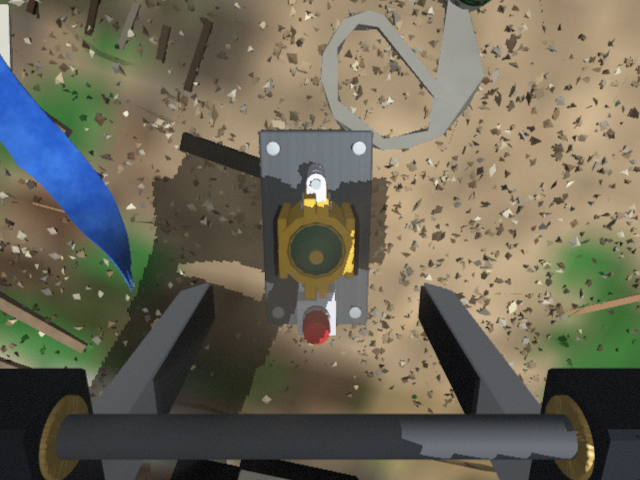

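The pin is seated with its head at (316,326), in line with the tank (316,250) and hinge (316,182), and the fingers straddle the jig symmetrically. Descend and squeeze.

```bash
python3 -m creep '[[1,[0.05,0,3],0],[1,[0.05,0,6],0],[1,[0.05,0,8.5],0],[1,[0.05,0,10],0],[1,[0.05,0,11],0],[1,[0.05,0,11.3],0],[1,[0.05,0,11.3],0],[1,[0.05,0,11.3],0]]' 30 && python3 -m creep '[[0.6,[0,0,0],0],[0.4,[0,0,0],0],[0.2,[0,0,0],0],[0,[0,0,0],0],[-0.5,[0,0,0],0],[-1,[0,0,0],0],[-1,[0,0,0],0],[-1,[0,0,0],0],[-1,[0,0,0],0],[-1,[0,0,0],0]]' 30
```

```text
clock: 14.4
eef_pos: [508.1, -22.3, 46.4]
eef_rot: [3.141, -0.001, 0.27]
wrist_force: [0.1, -0.0, 1.2]
finger_gap: 94.3
finger_force: 0.0
clock: 15.4
eef_pos: [507.7, -22.2, 45.7]
eef_rot: [-3.141, 0.0, 0.27]
wrist_force: [-0.9, 0.8, 1.6]
finger_gap: 53.6
finger_force: 30.0
```

```bash
python3 -c "
from cell import manip
print(manip.sign_off())"
```

```text
the job is handed in; nothing more can be done
None
```

I handed the job in with the jig shut, the pin seated (it met about 19 N at its expected height) and both pads held at 30 N with a 53.6 mm gap; sign-off returned no verdict, no bystander came near the arm but I didn't re-measure them, and I viewed 12 pictures against the limit of 10.

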